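# Tip up and unhook the cover of a cut-off saw bed

## Robot

A 6-joint arm with a two-finger parallel gripper is mounted at the origin on the work surface. World frame = base frame: x ahead of the robot, y to its left, z up, the work surface at z = 0. Lengths are in mm, angles in rad, forces in N, time in s.
With the tool pointing down it reaches from about 250 to 725 mm from the base axis. Payload 9.7 kg.
Tool frame: the origin (TCP) lies at the very end of the fingers, on their centre line; the grasp point (between the pads) lies 19 mm behind it; z points along the fingers, y is the direction in which the jaws open and shut (so a half turn about z gives the same grasp; the last joint's range is limited). The gripper opens to 85 mm and grips with 20 to 120 N. Pads are 22 mm wide; open, the fingers measure 114 mm over their backs; the gripper's body (76 mm by 85 mm) begins 54 mm behind the grasp point. The pads swing forward as they close: fully open they stand 13 mm farther back than shut.
Start: joints at [-1.216, 0.087, 0.176, 1.66, 0, 1.571], TCP at [191.069, -515.742, 231.284] pointing down, gripper open.
Joint ranges: [-3.13, 3.13], [-0.85, 1.81], [-1.15, 1.24], [-2.2, 2.28], [-1.44, 1.52], [-3.14, 3.14]. Speed limits (rad/s): [2.22, 2.22, 2.57, 3.14, 3.14, 3.14].

## Interface

Orientations are given as a rotation vector (axis times angle).
In Python, from bench import observe, grab_frame, get_calibration, job_done gives the robot as it stands. The module is installed in compiled form; this text tells all that it offers.
- The arm moves only by the tool move_arm, never from a script. Its argument "deltas" is text: rows parted by semicolons, each of 7 numbers parted by spaces: the turn, a rotation vector about the tool's x, y, z in degrees, then the shift along the tool's x, y, z in mm, then the finger opening in mm, from 0 to 85.4. In form: ax ay az tx ty tz jaw; .... A call has 1 to 20 rows; each row is the pose to reach, as a shift and turn from the pose measured when the call began, along the tool's axes at that moment; what a row does not reach only later rows make up. A row lasts 1/12 s, in which the tool goes at most 41.7 mm and 7.16 degrees, less where a joint would pass 70% of its speed; a pose out of reach is approached as far as the arm can. A call with a gripper value outside its range is refused whole. The fingers move at their own pace and stop on an object; the grip force is fixed at half the most. Time passes only in rows, so rows that repeat a pose let the fingers close. It gives the time, the measured TCP pose, the force and the opening at its end, in the units of the state.
- observe(): the state, without advancing time (a new reading comes with each control period).
- grab_frame(name): name is "scene" or "top" or "wrist"; returns the picture (480x640x3 uint8, blue, green, red); there is no depth.
- get_calibration(name): a dict with "mtx" (3x3 intrinsics, pixels), "cam_to_world" (4x4, takes a point from camera to world coordinates); the wrist camera has in their place "hand_eye" (4x4, takes a point from camera to tool coordinates, whose origin is the TCP and whose axes are the flange's). Camera axes: x right, y up, looking along -z (the intrinsics and any distortion apply to the point x, -y, -z); pixel columns grow to the right and rows downward; lengths in mm; the calibration is good to about 2 mm. The wrist camera is an equidistant fisheye: a pixel r from the principal point sees the ray r / f radians off the axis. A picture is of the moment at which its call begins: read the wrist's pose just before it. get_calibration takes no time and is no camera call.
- job_done(): hands the job in, once; it reports no verdict.
The state is a dict: "time": time; "qpos": joint angles; "dq": joint speeds; "joint_torque": joint torques, N m; "ee_pos": TCP position; "tool_rot": TCP orientation; "force": force on the tool from outside, world axes, zero at the start; "moment": the same for the moment, N m; "finger_gap": finger opening in mm.
Only numpy, scipy, OpenCV 4.12 (cv2) and the standard library are available. Lean on these libraries where they do the work, as an engineer would, in place of code of your own. Each camera call takes 0.05 s, during which the arm holds its last target.

## Task

Take the aluminium cover off the saw bed for cleaning. First slide the orange wedge fully home so that it tips the cover's low end up until the cover is level, then take hold of the cover (it has a red handle), lift its lip off the ledge, draw it back out from under the yellow hood without forcing it against the hood, and lower it, still held, flat into the blue tray. Leave the wedge home and the spanner, tubes and bottle where they are.

Things in the scene. Friction and masses are not known exactly. Their poses are not given: they have to be found in the camera images.
- bed: Green fixed saw bed, 320 x 134 mm. Origin on the bench under the ledge; +x runs along the bed from wedge to hood, z up. The ledge is a steel edge across it at x = 0, top 65 mm above the bench. Side rests at x = -84 mm carry the sloping cover. Back wall at x = 60 mm, saw head (255 mm high) at x = 70 to 155 mm. Side walls at y = +-65 mm: 46 mm high, 93 mm beside the hood.
- hood: Yellow fixed plate, 6 mm thick, across the bed at bed x = 20 to 64 mm (same origin and axes as the bed); underside 87 mm above the bench. The cover's tail lies under it: about 3 mm of headroom while the cover slopes, so that the lip cannot be lifted, about 18 mm once the cover is level.
- wedge (a joint): Travel of the orange wedge along bed +x, m: 0 fully back, 0.105 home against its stop; starts at 0 to 0.015. Slides with about 3 N of friction and stays where left. 40 mm wide; its ramp rises from 24 mm at the nose to a flat, 30 mm long and 65 mm above the bench, at the pushed end. Home, the cover's low end rests on the flat and the cover is level.
- wedge_face (a point): Middle of the wedge's upright pushed end (faces the bed's -x), 40 mm above the bench; the face is 40 mm wide and reaches from 6 to 65 mm above the bench. The point moves with the wedge; axes as the bed's.
- cover: Aluminium plate, 176 (x) x 110 (y) x 4 mm, about 0.35 kg with its handle. Origin on the underside midline, over the ledge when hung; +x to the tail under the hood, z to the upper side; it spans x = -118 mm (low end) to +58 mm (tail). At the start it hangs by its lip behind the ledge, sloping 16 degrees down to its low end. The wedge may push it up to 6 mm towards the back wall.
- cover_handle (a point): Centre of the cover's red handle: a bar 70 long (cover x), 16 wide (cover y), 34 mm high, standing on the plate; its centre is 21 mm above the plate's underside, at the plate's middle and close to its centre of mass; axes as the cover's.
- cover_lip (a point): Bottom edge of the cover's lip, a strip 90 mm wide and 4 mm thick that points 8 mm down from the underside, 8 mm from the cover's origin towards the tail. It hooks behind the ledge (on the bed's +x side). To come off it must rise above 65 mm over the bench before the cover can go to the bed's -x.
- cover_low_end (a point): Middle of the lower edge of the cover's low end (cover x = -118 mm).
- tray: Blue flat tray fixed to the bench, 250 (x) by 180 (y) mm outside, 25 mm high, walls and floor 5 mm. Origin at the centre of its underside. The cover fits in flat with its length along the tray's length, either way round. Lying there it slopes about 4 degrees on its lip, handle centre about 30 mm above the bench.
- tube_long: Square aluminium tube 40 x 40 x 200 mm lying beyond the bed; a bystander, to be left alone. Origin at its underside.
- tube_short: Aluminium tube 50 x 30 x 120 mm lying beyond the tray; a bystander, to be left alone. Origin at its underside.
- oil_bottle: Grey bottle, 64 mm wide, 170 mm high; a bystander, to be left alone. Origin at its underside.
- spanner: Steel spanner 190 mm long, lying flat; a bystander, to be left alone. Origin at its underside.
Mind the look-alikes: they are no part of the job. Leave any black or green look-alike of the cover alone.

How it is judged:
By the outcome, as a careful person would: the job done as asked, in the order asked, and still so for the second after the job is handed in, with the robot touching nothing.
It also fails if it takes over 64 s, if anything falls off the work surface, if the arm or the gripper's body presses on something with over 40 N, if the wrist force passes 120 N, or if a joint passes its speed limit or range.

## Working session

There is one attempt and no reset: what is moved stays moved. The work goes in short steps, Python scripts to look and compute and a tool call to move; the robot and the scene stay as the last step left them, time stands still between calls to the robot, and variables do not carry over. Pictures are saved under pics/ and viewed, and the job is handed in when it is done.

Besides the shell and the picture viewer there is one more tool, called after "Emit:" as a command line: name --argument value ..., lists and objects as JSON in quotes. move_arm: Moves the arm, as the interface text tells. Its arguments: {"type":"object","properties":{"deltas":{"type":"string"}},"required":["deltas"]}

```bash
mkdir -p pics
python3 - <<'E'
from bench import *
import cv2
print(observe())
for n in ("scene","top","wrist"):
    c=get_calibration(n); print(n,c)
for n in ("scene","top"):
    cv2.imwrite(f"pics/{n}0.png",grab_frame(n))
E
```

```text
{'time': 0.0, 'qpos': array([-1.21600018e+00,  8.74463017e-02,  1.75137399e-01,  1.65979334e+00,
       -3.33990416e-05,  1.57077261e+00]), 'dq': array([-0.00062056, -0.00023366,  0.0004926 ,  0.00052573, -0.00047789,
       -0.00144495]), 'joint_torque': array([-4.07360101e-03, -5.20383704e+01,  4.64808440e+01,  1.58154778e-02,
       -1.40964717e-04,  2.23879351e-05]), 'ee_pos': array([ 190.98203733, -515.53565934,  230.59231438]), 'tool_rot': array([-3.09102302e+00, -5.54204858e-01,  4.13442982e-04]), 'force': array([-0.05297379, -0.02608896,  0.39751477]), 'moment': array([ 0.01092835, -0.00887414, -0.03108488]), 'finger_gap': 85.301512236956}
scene {'mtx': array([[521.32796749,   0.        , 328.5208589 ],
       [  0.        , 521.32796749, 238.44053735],
       [  0.        ,   0.        ,   1.        ]]), 'cam_to_world': array([[ 4.90462187e-01, -5.25201077e-01,  6.95421219e-01,
         1.26473119e+03],
       [ 8.71398173e-01,  3.05256964e-01, -3.84035690e-01,
        -3.79995513e+02],
       [-1.05862118e-02,  7.94343764e-01,  6.07376257e-01,
         7.04281282e+02],
    
[... 430 characters left out ...]
+01],
       [ 1.42843301e-03,  1.34021264e-01,  9.90977427e-01,
         1.07454177e+03],
       [ 0.00000000e+00,  0.00000000e+00,  0.00000000e+00,
         1.00000000e+00]])}
wrist {'mtx': array([[371.64829954,   0.        , 316.88004724],
       [  0.        , 371.64829954, 239.27691578],
       [  0.        ,   0.        ,   1.        ]]), 'hand_eye': array([[ 1.29207281e-03,  9.51731446e-01,  3.06929285e-01,
         7.74011788e+01],
       [ 9.99999136e-01, -1.15509001e-03, -6.27949881e-04,
        -3.65806457e-01],
       [-2.43108698e-04,  3.06929831e-01, -9.51732115e-01,
        -1.42631797e+02],
       [ 0.00000000e+00,  0.00000000e+00,  0.00000000e+00,
         1.00000000e+00]])}
```

View pics/scene0.png

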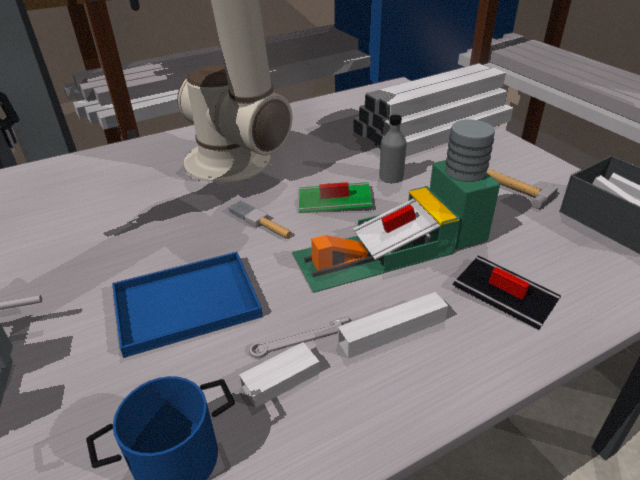

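View pics/top0.png

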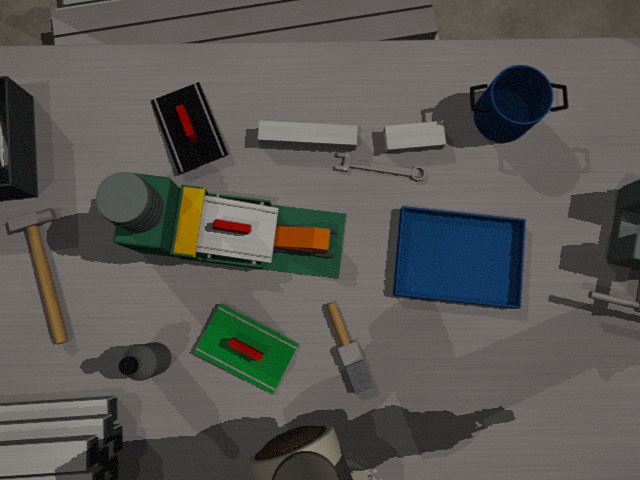

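```bash
cat > h.py <<'E'
import numpy as np, cv2
from bench import *
from scipy.spatial.transform import Rotation as R
def ray(name,uv):
    c=get_calibration(name);K=c['mtx'];T=c['cam_to_world']
    d=np.array([(uv[0]-K[0,2])/K[0,0],-(uv[1]-K[1,2])/K[1,1],-1.])
    return T[:3,3],T[:3,:3]@d
def plane(name,uv,z):
    o,d=ray(name,uv);return o+d*(z-o[2])/d[2]
def proj(name,p):
    c=get_calibration(name);K=c['mtx'];T=c['cam_to_world']
    q=T[:3,:3].T@(np.asarray(p)-T[:3,3]);return np.array([K[0,2]+K[0,0]*q[0]/-q[2],K[1,2]-K[1,1]*q[1]/-q[2]])
def tri(uv1,uv2):
    o1,d1=ray('top',uv1);o2,d2=ray('scene',uv2)
    A=np.stack([d1,-d2],1);s=np.linalg.lstsq(A,o2-o1,rcond=None)[0]
    a=o1+s[0]*d1;b=o2+s[1]*d2;return (a+b)/2,np.linalg.norm(a-b)
def mask(im,col):
    h=cv2.cvtColor(im,cv2.COLOR_BGR2HSV)
    lo,hi={'orange':((6,150,80),(17,255,255)),'yellow':((20,150,80),(32,255,255)),'red':((0,150,80),(5,255,255)),'blue':((100,120,40),(120,255,255)),'dkgreen':((65,80,20),(95,255,140))}[col]
    m=cv2.inRange(h,lo,hi)
    if col=='red': m|=cv2.inRange(h,(173,150,80),(180,255,255))
    return m
def blobs(im,col,amin=60):
    out=[]
    for c in cv2.findContours(mask(im,col),cv2.RETR_EXTERNAL,cv2.CHAIN_APPROX_NONE)[0]:
        a=cv2.contourArea(c)
        if a>amin: out.append((a,c))
    return sorted(out,key=lambda t:-t[0])
E
python3 - <<'E'
from h import *
np.set_printoptions(precision=1,suppress=True)
for n in('top','scene'):
    im=cv2.imread(f'pics/{n}0.png')
    for col in('orange','yellow','red','blue','dkgreen'):
        for a,c in blobs(im,col)[:4]:
            r=cv2.minAreaRect(c);print(n,col,a,np.array(r[0]),np.array(r[1]),r[2]);print('    ',cv2.boxPoints(r).tolist()if n=='top' else '')
    cr={'top':(90,165,270,125),'scene':(285,120,230,180)}[n]
    x,y,w,h=cr;s=800/w if w*600<800*h else 600/h
    s=min(800/w,600/h)
    cv2.imwrite(f'pics/{n}0c.png',cv2.resize(im[y:y+h,x:x+w],None,fx=s,fy=s,interpolation=cv2.INTER_CUBIC));print(n,s)
E
```

```text
top orange 1058.0 [301.9 237.4] [55.6 21.7] 2.4895529747009277
     [[273.6943054199219, 247.0301971435547], [274.6377258300781, 225.3320770263672], [330.1415100097656, 227.7452850341797], [329.1980895996094, 249.4434051513672]]
top yellow 1372.0 [188.9 220.1] [22.1 69.9] 8.530766487121582
     [[172.8043975830078, 252.97067260742188], [183.16871643066406, 183.87530517578125], [205.0269012451172, 187.15402221679688], [194.66258239746094, 256.2493896484375]]
top red 252.5 [245.1 349.4] [35.3  8.3] 27.645973205566406
     [[227.51246643066406, 344.83984375], [231.3683319091797, 337.4786376953125], [262.6815185546875, 353.88079833984375], [258.82562255859375, 361.24200439453125]]
top red 243.0 [231.9 225.4] [36.8  7.7] 9.462322235107422
     [[213.1351318359375, 226.18919372558594], [214.4053955078125, 218.5675811767578], [250.72970581054688, 224.6216278076172], [249.45944213867188, 232.2432403564453]]
top red 216.0 [184.6 119.8] [31.7  7.9] 68.96248626708984
     [[175.24742126464844, 106.44331359863281], [182.61854553222656, 103.60826110839844], [194.0102996826172, 133.22682189941406]
[... 1425 characters left out ...]
76037597656
     
scene yellow 682.0 [433.2 205.8] [55.2 16.3] 45.0
     
scene red 634.0 [508.1 282.3] [38.9 17.4] 26.56505012512207
     
scene red 451.5 [398.4 217.8] [15.2 34. ] 63.43495178222656
     
scene red 264.5 [333.9 189.8] [13.5 27.2] 85.2363510131836
     
scene blue 9755.0 [182.3 301. ] [ 73.8 146.2] 73.61045837402344
     
scene blue 8566.0 [163.6 433. ] [109.8  97.1] 75.52970886230469
     
scene blue 8369.5 [406.5  45. ] [143.  90.] 0.0
     
scene blue 621.5 [504.7  18.5] [18.8 41.6] 11.309932708740234
     
scene dkgreen 6010.0 [397.9 224.2] [ 90.4 217.5] 70.01689147949219
     
scene dkgreen 557.5 [350.4 196.5] [24.6 41.8] 85.60128784179688
     
scene 3.3333333333333335
```

View pics/top0c.png

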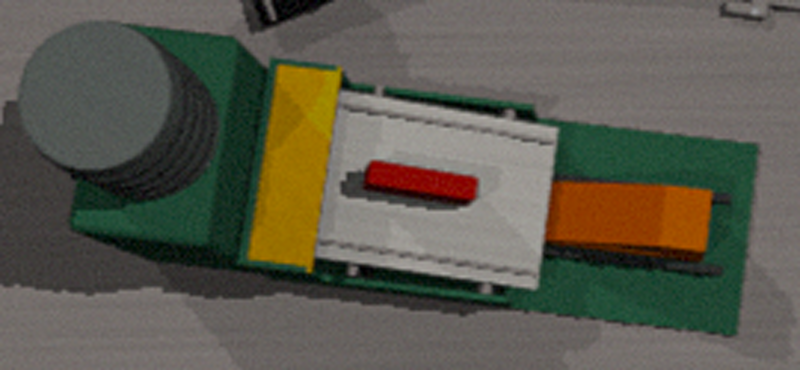

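View pics/scene0c.png

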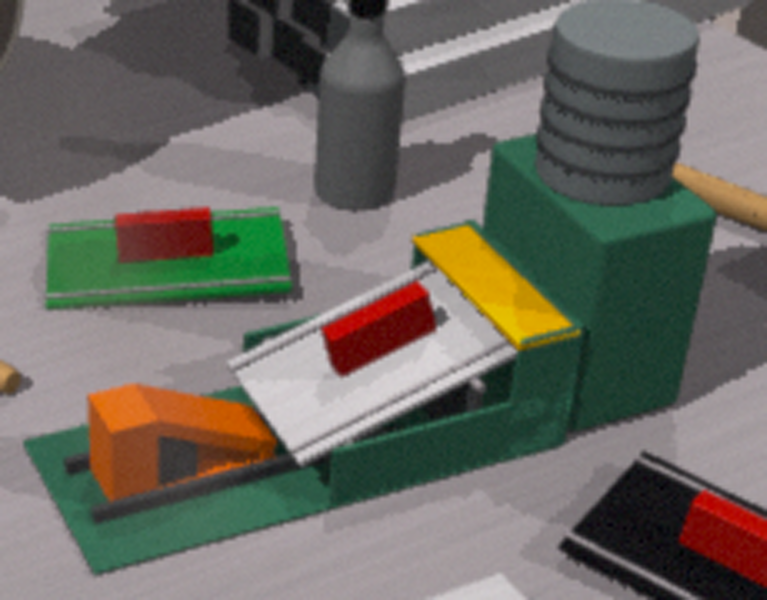

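Run:
```python
from h import *
np.set_printoptions(precision=1,suppress=True)
def c(u,v): return (u/2.963+90-.3,v/2.963+165-.3)
def cs(u,v): return (u/3.333+285-.3,v/3.333+120-.3)
H=[plane('top',c(*p),93) for p in((275,65),(342,68),(312,272),(247,262))]
print('hood',H)
print('hood scene',[plane('scene',cs(*p),93) for p in((414,239),(473,224),(580,331),(520,346))])
print('base R',[plane('top',c(*p),4) for p in((757,144),(735,335))],[plane('scene',cs(*p),4) for p in((25,440),(98,572))])
print('wedge end top',[plane('top',c(*p),65) for p in((712,189),(708,248),(665,187),(662,248))],[plane('scene',cs(*p),65) for p in((88,397),(100,432),(136,384),(155,402))])
# tray rim
im=cv2.imread('pics/top0.png');r=cv2.minAreaRect(blobs(im,'blue')[0][1])
P=[plane('top',q,25) for q in cv2.boxPoints(r)];print('tray',P,np.mean(P,0))
print([plane('top',q,25) for q in((400,207),(525,219),(522,307),(394,295))])
print('handle tri',tri(c(421,178),cs(378,315)))
for a in((365,163),(477,182)):print(plane('top',c(*a),80))
im=cv2.imread('pics/scene0.png')
x,y,w,h=95,240,190,120
cv2.imwrite('pics/tray_s.png',cv2.resize(im[y:y+h,x:x+w],None,fx=4,fy=4))
im=cv2.imread('pics/top0.png');x,y,w,h=380,195,160,120
cv2.imwrite('pics/tray_t.png',cv2.resize(im[y:y+h,x:x+w],None,fx=5,fy=5))
```

```text
hood [array([634.3, 266.8,  93. ]), array([631.7, 223.9,  93. ]), array([500.7, 241.2,  93. ]), array([507.6, 282.2,  93. ])]
hood scene [array([505.8, 241.1,  93. ]), array([510.4, 285.8,  93. ]), array([640.7, 265.6,  93. ]), array([634.7, 224.4,  93. ])]
base R [array([596. , -46.9,   4. ]), array([463.7, -28.8,   4. ])] [array([464.6, -27.5,   4. ]), array([597., -45.,   4.])]
wedge end top [array([554.6, -12.4,  65. ]), array([515.9,  -9.1,  65. ]), array([556.4,  18.1,  65. ]), array([516.3,  20.7,  65. ])] [array([516.2,  -6.8,  65. ]), array([549.8, -16.5,  65. ]), array([519.4,  24.7,  65. ]), array([540.9,  25.8,  65. ])]
tray [array([ 428.1, -132.5,   25. ]), array([ 606.2, -158.1,   25. ]), array([ 574. , -415.6,   25. ]), array([ 397.3, -384.3,   25. ])] [ 501.4 -272.7   25. ]
[array([ 603.2, -156.3,   25. ]), array([ 575.1, -406.9,   25. ]), array([ 399.4, -388.9,   25. ]), array([ 426.5, -137.8,   25. ])]
handle tri (array([560.4, 173.7,  88.8]), np.float64(0.1771017015643))
[572.2 210.9  80. ]
[558.8 139.   80. ]
```

View pics/tray_t.png

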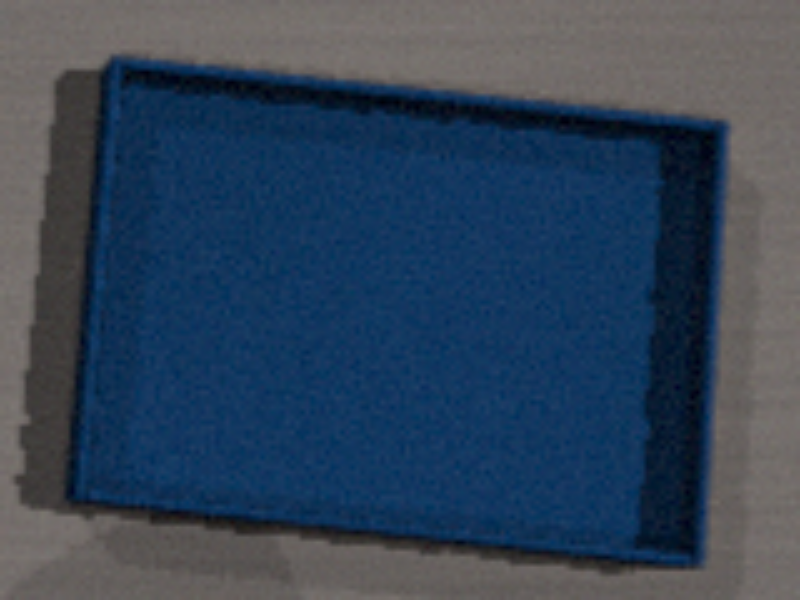

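View pics/tray_s.png

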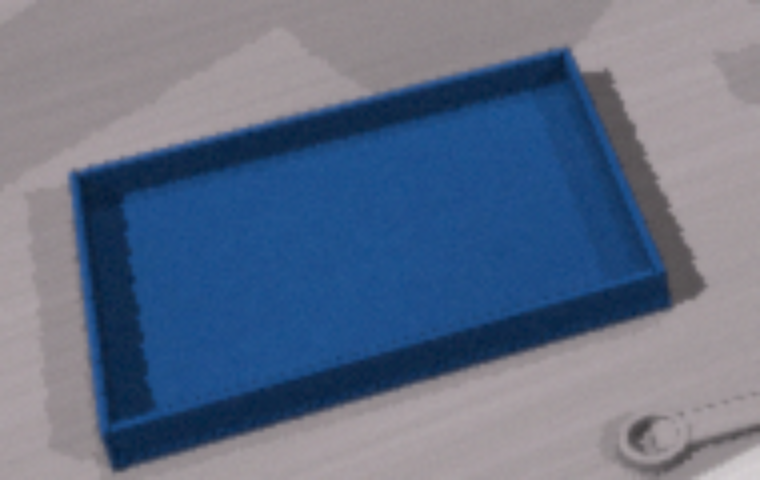

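```bash
cat >> h.py <<'E'
u=np.array([.1357,.9907,0]);v=np.array([-.9907,.1357,0]);O=np.array([564.7,211.5,0])
def bed(x,y,z): return O+x*u+y*v+np.array([0,0,z])
def tobed(p): d=np.asarray(p)-O;return np.array([d@u,d@v,d[2]])
def Rdown(yawdeg): # tool x at yaw, z down
    return R.from_euler('z',yawdeg,degrees=True)*R.from_euler('x',180,degrees=True)
def delta(p,Rt=None,s=None):
    s=s or observe();R0=R.from_rotvec(s['tool_rot'])
    t=R0.inv().apply(np.asarray(p)-s['ee_pos'])
    r=(R0.inv()*(Rt or R0)).as_rotvec(degrees=True)
    return np.round(np.r_[r,t],1)
E
python3 - <<'E'
from h import *
np.set_printoptions(precision=1,suppress=True)
def t(u,v): return (u/5+380-.4,v/5+195-.4)
def s(u,v): return (u/4+95-.4,v/4+240-.4)
A=[plane('top',t(*p),25) for p in((110,60),(725,125),(702,565),(70,498))]
B=[plane('scene',s(*p),25) for p in((570,50),(664,270),(108,430),(73,173))]
for Q in(A,B):
    Q=np.array(Q);print(Q,Q.mean(0),[np.linalg.norm(Q[i]-Q[i-1]) for i in range(4)])
print(bed(-262,0,0))
Y=82.2-180
print(delta([420,-250,230],Rdown(20.3-60)), delta(bed(-262,0,120),Rdown(Y)))
E
```

```text
[[ 604.  -159.6   25. ]
 [ 573.8 -406.    25. ]
 [ 398.3 -384.9   25. ]
 [ 428.1 -137.1   25. ]] [ 501.1 -271.9   25. ] [np.float64(177.31159395524313), np.float64(248.33132856183124), np.float64(176.853746153273), np.float64(249.56083365750095)]
[[ 432.2 -137.9   25. ]
 [ 605.  -159.8   25. ]
 [ 574.9 -402.5   25. ]
 [ 400.2 -382.5   25. ]] [ 503.1 -270.7   25. ] [np.float64(246.67426252071593), np.float64(174.2317328936059), np.float64(244.49820852660415), np.float64(175.90876385567375)]
[529.1 -48.1   0. ]
[  -0.1    0.    60.   307.  -169.5    0.9] [  -0.     0.1  118.1  479.5 -320.8  111. ]
```

Emit:
move_arm --deltas "0 0 60 307 -170 0 0; 0 0 60 307 -170 0 0; 0 0 60 307 -170 0 0; 0 0 60 307 -170 0 0; 0 0 60 307 -170 0 0; 0 0 60 307 -170 0 0; 0 0 60 307 -170 0 0; 0 0 60 307 -170 0 0; 0 0 60 307 -170 0 0; 0 0 60 307 -170 0 0"

```text
time: 0.93
ee_pos: [397.5, -279.6, 230.5]
tool_rot: [-2.958, 0.96, -0.012]
force: [-1.0, -0.2, 0.3]
finger_gap: -0.3
```

Run:
```python
from h import *
np.set_printoptions(precision=2,suppress=True)
s=observe();print(s)
print(delta(bed(-262,0,120),Rdown(-97.8)),delta(bed(-262,0,24),Rdown(-97.8)))
```

```text
{'time': 0.9333, 'qpos': array([-0.63, -0.06,  0.02,  1.66,  0.03,  3.14]), 'dq': array([-0.19,  0.01,  0.01,  0.01,  0.09,  0.09]), 'joint_torque': array([  2.93, -42.82,  46.7 ,   0.04,   0.16,  -0.26]), 'ee_pos': array([ 397.48, -279.62,  230.51]), 'tool_rot': array([-2.96,  0.96, -0.01]), 'force': array([-1.  , -0.24,  0.29]), 'moment': array([-0.03,  0.07, -0.02]), 'finger_gap': -0.3255853747673792}
[  -1.6    1.1   61.8  -29.2 -261.   119.2] [  -1.6    1.1   61.8  -28.9 -257.8  215.1]
```

Emit:
move_arm --deltas "0 0 -60 0 0 0 0; 0 0 -60 0 0 0 0; 0 0 -60 0 0 0 0; 0 0 -60 0 0 0 0; 0 0 -120 -29 -261 20 0; 0 0 -120 -29 -261 20 0; 0 0 -120 -29 -261 20 0; 0 0 -120 -29 -261 20 0; 0 0 -120 -29 -261 20 0; 0 0 -120 -29 -261 20 0; 0 0 -120 -29 -261 20 0; 0 0 -120 -29 -261 20 0; 0 0 -120 -29 -261 20 0; 0 0 -120 -29 -261 20 0; 0 0 -120 -29 -261 20 0; 0 0 -120 -29 -261 20 0"

```text
time: 2.27
ee_pos: [527.4, -51.7, 218.8]
tool_rot: [-2.427, -1.977, -0.048]
force: [0.3, -0.3, 0.3]
finger_gap: 0.2
```

Run:
```python
from h import *
np.set_printoptions(precision=2,suppress=True)
s=observe();print(s['qpos'],s['ee_pos'],R.from_rotvec(s['tool_rot']).as_matrix())
print(delta(bed(-262,0,120),Rdown(-97.8)))
```

```text
[-0.11  0.02  0.08  1.62  0.03  1.66] [527.36 -51.71 218.76] [[ 0.2   0.98  0.02]
 [ 0.98 -0.2   0.03]
 [ 0.03  0.01 -1.  ]]
[ -2.6  -1.  176.1   0.9  -0.1  98.8]
```

Emit:
move_arm --deltas "0 0 -70 1 0 20 0; 0 0 -70 1 0 20 0; 0 0 -70 1 0 20 0; 0 0 -70 1 0 20 0; 0 0 -130 1 0 20 0; 0 0 -130 1 0 20 0; 0 0 -130 1 0 20 0; 0 0 -130 1 0 20 0; 0 0 -130 1 0 20 0; 0 0 -130 1 0 20 0; 0 0 -130 1 0 20 0; 0 0 -130 1 0 20 0; 0 0 -130 1 0 20 0; 0 0 -130 1 0 20 0; 0 0 -130 1 0 20 0; 0 0 -130 1 0 20 0; 0 0 -130 1 0 20 0; 0 0 -130 1 0 20 0; 0 0 -130 1 0 20 0"

```text
time: 3.85
ee_pos: [527.6, -51.0, 198.5]
tool_rot: [-0.769, 3.023, 0.035]
force: [-0.4, 0.2, -0.0]
finger_gap: -0.0
```

Run:
```python
from h import *
np.set_printoptions(precision=2,suppress=True)
s=observe();print(s['qpos'],s['ee_pos'])
print(delta(bed(-262,0,100),Rdown(-97.8)))
```

```text
[-0.11  0.02  0.04  1.58  0.03 -0.61] [527.65 -51.01 198.46]
[  0.1   1.9 -53.7  -0.    0.3  98.5]
```

Emit:
move_arm --deltas "0.1 1.9 -53.7 0 0.3 98.5 0; 0.1 1.9 -53.7 0 0.3 98.5 0; 0.1 1.9 -53.7 0 0.3 98.5 0; 0.1 1.9 -53.7 0 0.3 98.5 0; 0.1 1.9 -53.7 0 0.3 98.5 0; 0.1 1.9 -53.7 0 0.3 98.5 0; 0.1 1.9 -53.7 0 0.3 98.5 0; 0.1 1.9 -53.7 0 0.3 98.5 0; 0.1 1.9 -53.7 0 0.3 98.5 0; 0.1 1.9 -53.7 0 0.3 98.5 0"

```text
time: 4.68
ee_pos: [528.9, -48.4, 99.8]
tool_rot: [2.059, -2.372, -0.001]
force: [0.2, -0.3, -0.4]
finger_gap: 0.2
```

Run:
```python
from h import *
np.set_printoptions(precision=2,suppress=True)
s=observe();print(s['qpos'],s['ee_pos'],tobed(s['ee_pos']))
print(delta(bed(-262,0,24),Rdown(-97.8)))
cv2.imwrite('pics/w1.png',grab_frame('wrist'));cv2.imwrite('pics/s1.png',grab_frame('scene')[120:300,285:515].repeat(3,0).repeat(3,1))
```

```text
[-0.09  0.03 -0.13  1.4   0.   -1.52] [528.93 -48.43  99.85] [-262.37    0.16   99.85]
[ 0.1  0.  -0.3 -0.4 -0.2 75.8]
```

View pics/w1.png

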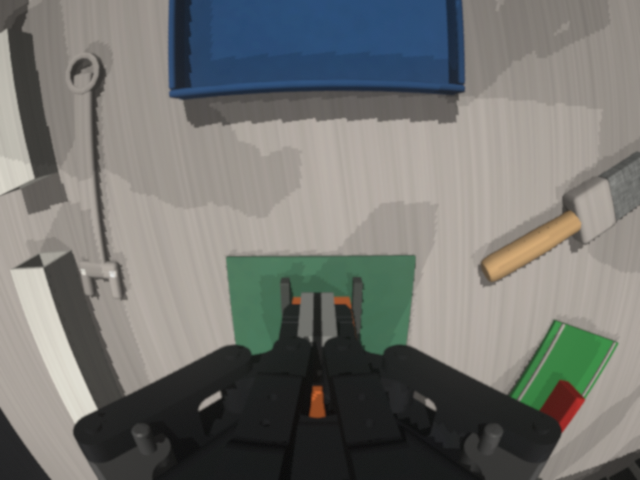

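View pics/s1.png

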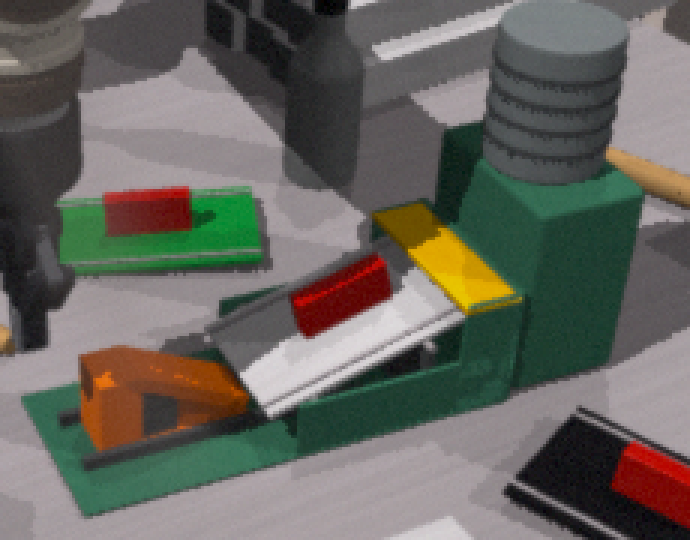

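Emit:
move_arm --deltas "0.1 0 -0.3 0 0 35 0; 0.1 0 -0.3 0 0 70 0; 0.1 0 -0.3 0 0 73 0; 0.1 0 -0.3 0 0 73 0; 0.1 0 -0.3 -6 0 73 0; 0.1 0 -0.3 -12 0 73 0; 0.1 0 -0.3 -18 0 73 0; 0.1 0 -0.3 -24 0 73 0; 0.1 0 -0.3 -30 0 73 0; 0.1 0 -0.3 -36 0 73 0; 0.1 0 -0.3 -42 0 73 0; 0.1 0 -0.3 -48 0 73 0; 0.1 0 -0.3 -54 0 73 0"

```text
time: 5.87
ee_pos: [536.8, 5.2, 27.4]
tool_rot: [-2.067, 2.366, -0.003]
force: [-0.3, -5.7, 3.8]
finger_gap: -0.1
```

Run:
```python
from h import *
np.set_printoptions(precision=2,suppress=True)
s=observe();print(tobed(s['ee_pos']),s['force']@u)
cv2.imwrite('pics/s2.png',grab_frame('scene')[120:300,285:515].repeat(3,0).repeat(3,1))
```

```text
[-208.15   -0.35   27.44] -5.699846092240519
```

View pics/s2.png

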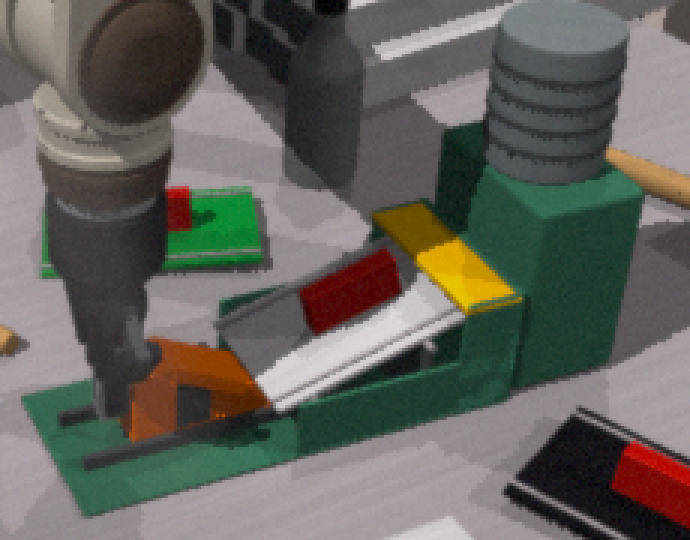

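Emit:
move_arm --deltas "0 0 0 -5 0 0 0; 0 0 0 -10 0 0 0; 0 0 0 -15 0 0 0; 0 0 0 -20 0 0 0; 0 0 0 -25 0 0 0; 0 0 0 -30 0 0 0; 0 0 0 -35 0 0 0; 0 0 0 -40 0 0 0; 0 0 0 -45 0 0 0; 0 0 0 -50 0 0 0"

```text
time: 6.75
ee_pos: [543.5, 55.2, 27.4]
tool_rot: [2.066, -2.366, 0.004]
force: [-0.2, -7.0, 3.6]
finger_gap: -0.1
```

Run:
```python
from h import *
np.set_printoptions(precision=2,suppress=True)
s=observe();print(tobed(s['ee_pos']),s['force']@u)
cv2.imwrite('pics/s3.png',grab_frame('scene')[120:300,285:515].repeat(3,0).repeat(3,1))
```

```text
[-157.73   -0.25   27.36] -6.912788652637756
```

View pics/s3.png

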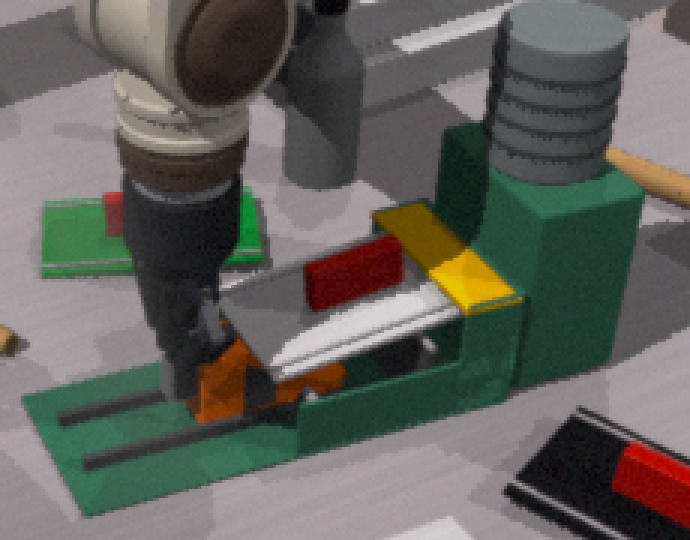

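Emit:
move_arm --deltas "0 0 0 -4 0 0 0; 0 0 0 -8 0 0 0; 0 0 0 -12 0 0 0; 0 0 0 -15 0 0 0; 0 0 0 -15 0 0 0"

```text
time: 7.22
ee_pos: [545.6, 71.6, 27.2]
tool_rot: [-2.067, 2.365, -0.002]
force: [0.7, 0.3, 0.3]
finger_gap: -0.0
```

Run:
```python
from h import *
np.set_printoptions(precision=2,suppress=True)
s=observe();print(tobed(s['ee_pos']),s['force']@u)
cv2.imwrite('pics/s4.png',grab_frame('scene')[120:300,285:515].repeat(3,0).repeat(3,1))
```

```text
[-141.19   -0.06   27.16] 0.43020816333205936
```

View pics/s4.png

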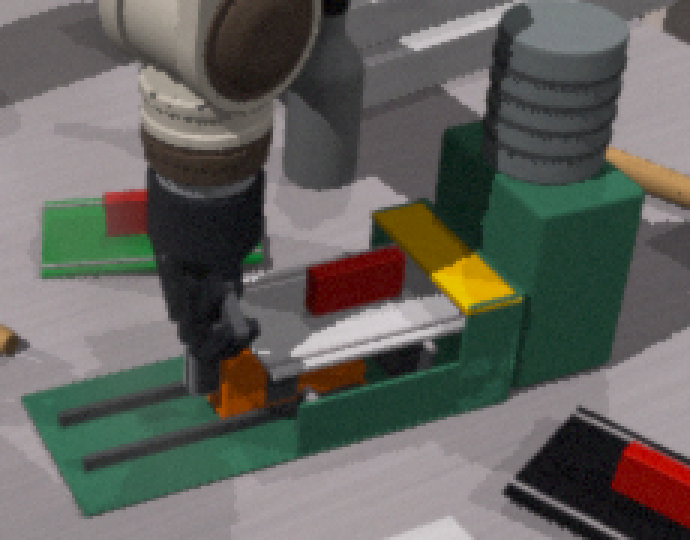

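Emit:
move_arm --deltas "0 0 0 -2 0 0 0; 0 0 0 -4 0 0 0; 0 0 0 -4 0 0 0"

```text
time: 7.52
ee_pos: [545.9, 75.3, 27.1]
tool_rot: [2.067, -2.365, 0.002]
force: [-0.3, -5.1, 1.3]
finger_gap: 0.0
```

Emit:
move_arm --deltas "0 0 0 -2 0 0 0; 0 0 0 -3 0 0 0; 0 0 0 -3 0 0 0"

```text
time: 7.77
ee_pos: [545.9, 75.3, 27.1]
tool_rot: [2.061, -2.364, 0.009]
force: [-2.6, -20.3, 5.3]
finger_gap: 0.4
```

Emit:
move_arm --deltas "0 0 0 10 0 0 0; 0 0 0 30 0 0 0; 0 0 0 50 0 0 0; 0 0 0 50 0 -40 0; 0 0 0 50 0 -80 0; 0 0 0 90 0 -120 20; 0 0 0 120 0 -150 40; 0 0 0 120 0 -150 40; 0 0 0 120 0 -150 40"

```text
time: 8.52
ee_pos: [530.5, -44.3, 181.2]
tool_rot: [2.061, -2.369, 0.014]
force: [0.4, -0.0, -0.7]
finger_gap: 39.9
```

Run:
```python
from h import *
np.set_printoptions(precision=2,suppress=True)
s=observe();print(tobed(s['ee_pos']),s['force']@u,s['finger_gap'])
for n,(x,y,w,h) in {'top':(90,165,270,125),'scene':(285,120,230,172)}.items():
    im=grab_frame(n);cv2.imwrite(f'pics/{n}5.png',im);f=min(800/w,600/h);print(f)
    cv2.imwrite(f'pics/{n}5c.png',cv2.resize(im[y:y+h,x:x+w],None,fx=f,fy=f,interpolation=cv2.INTER_CUBIC))
    for a,c in blobs(im,'red')[:4]:print(n,cv2.minAreaRect(c))
```

```text
[-258.04   -0.81  181.21] 0.032154999014439016 39.88955229281299
2.962962962962963
top ((224.54971313476562, 223.58599853515625), (37.2130241394043, 7.863584518432617), 6.842773914337158)
top ((245.07037353515625, 349.364013671875), (35.37556457519531, 8.177727699279785), 27.34987449645996)
top ((184.58619689941406, 119.96549987792969), (31.568206787109375, 7.799203872680664), 68.19859313964844)
3.4782608695652173
scene ((508.10003662109375, 282.3000183105469), (38.9075813293457, 17.441329956054688), 26.56505012512207)
scene ((403.0882873535156, 212.8529815673828), (15.764814376831055, 35.16766357421875), 75.96376037597656)
scene ((333.9000244140625, 189.80001831054688), (13.536413192749023, 27.23891830444336), 85.2363510131836)
```

View pics/top5c.png

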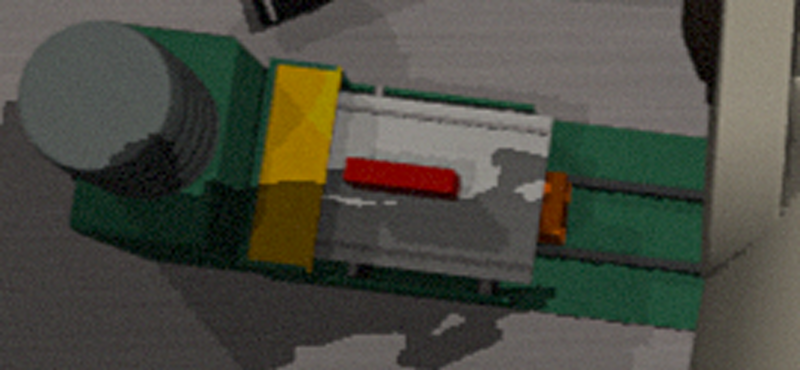

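View pics/scene5c.png

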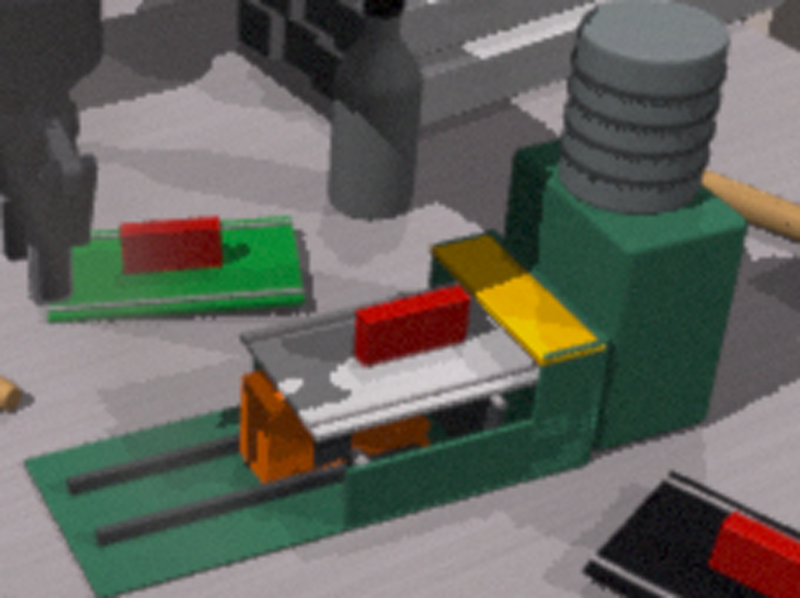

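Run:
```python
from h import *
np.set_printoptions(precision=2,suppress=True)
p=plane('top',(224.5,223.6),103);print(p,tobed(p))
def c(u,v): return (u/2.963+90-.3,v/2.963+165-.3)
def cs(u,v): return (u/3.478+285-.3,v/3.478+120-.3)
for q in ((346,158),(459,168),(459,197),(345,184)): print(tobed(plane('top',c(*q),103)))
for q in ((355,313),(469,290),(455,286)): print('s',tobed(plane('scene',cs(*q),103)))
print('cover low end',[tobed(plane('top',c(*q),69)) for q in ((552,117),(530,282))],[tobed(plane('scene',cs(*q),69)) for q in ((241,338),(317,432))])
print('wedge', [tobed(plane('top',c(*q),65)) for q in ((570,173),(566,243))])
im=cv2.imread('pics/top5.png');print(cv2.cvtColor(im[219:232,222:227],cv2.COLOR_BGR2HSV)[:,2])
```

```text
[560.27 185.14 103.  ] [-26.72   0.82 103.  ]
[  8.08  -5.53 103.  ]
[-63.25  -7.84 103.  ]
[-65.78  10.42 103.  ]
[  6.27  10.93 103.  ]
s [-62.22   4.45 103.  ]
s [ 11.52   0.32 103.  ]
s [  5.94   7.32 103.  ]
cover low end [array([-113.96,  -54.32,   69.  ]), array([-113.95,   54.75,   69.  ])] [array([-114.19,   50.73,   69.  ]), array([-111.81,  -50.81,   69.  ])]
wedge [array([-130.08,  -19.65,   65.  ]), array([-133.41,   26.34,   65.  ])]
[[ 22  24 116]
 [179 219 120]
 [  0 255 122]
 [  0 255 124]
 [  0 255 128]
 [  0 255 124]
 [  1 255 125]
 [178 255 129]
 [  0 255 113]
 [  0 255  39]
 [  3 233  34]
 [178  93  52]
 [  0   4  68]]
```

Run:
```python
from h import *
np.set_printoptions(precision=2,suppress=True)
print(delta(bed(-27,.5,180),Rdown(-97.8)),delta(bed(-27,.5,73),Rdown(-97.8)))
```

```text
[  -0.    -0.4   -0.1 -229.3    0.4   -4.3] [  -0.    -0.4   -0.1 -230.     0.5  102.7]
```

Emit:
move_arm --deltas "0 -0.4 -0.1 -40 0 -2 40; 0 -0.4 -0.1 -80 0.2 -4 40; 0 -0.4 -0.1 -120 0.2 -4 40; 0 -0.4 -0.1 -160 0.4 -4 40; 0 -0.4 -0.1 -200 0.4 -4 40; 0 -0.4 -0.1 -229 0.4 -4 40; 0 -0.4 -0.1 -229 0.4 -4 40; 0 -0.4 -0.1 -229.5 0.4 30 40; 0 -0.4 -0.1 -230 0.5 50 40; 0 -0.4 -0.1 -230 0.5 50 40; 0 -0.4 -0.1 -230 0.5 50 40"

```text
time: 9.53
ee_pos: [559.0, 185.4, 123.6]
tool_rot: [2.064, -2.363, -0.003]
force: [0.1, 0.2, 0.3]
finger_gap: 40.0
```

Run:
```python
from h import *
np.set_printoptions(precision=2,suppress=True)
s=observe();print(tobed(s['ee_pos']),s['force'])
print(delta(bed(-27,.5,73),Rdown(-97.8)))
cv2.imwrite('pics/w6.png',grab_frame('wrist'));x,y,w,h=(285,120,230,172);cv2.imwrite('pics/s6.png',cv2.resize(grab_frame('scene')[y:y+h,x:x+w],None,fx=3.4,fy=3.4))
```

```text
[-26.63   2.09 123.58] [0.09 0.16 0.35]
[ 0.2 -0.1  0.1  0.3 -1.8 50.6]
```

View pics/w6.png

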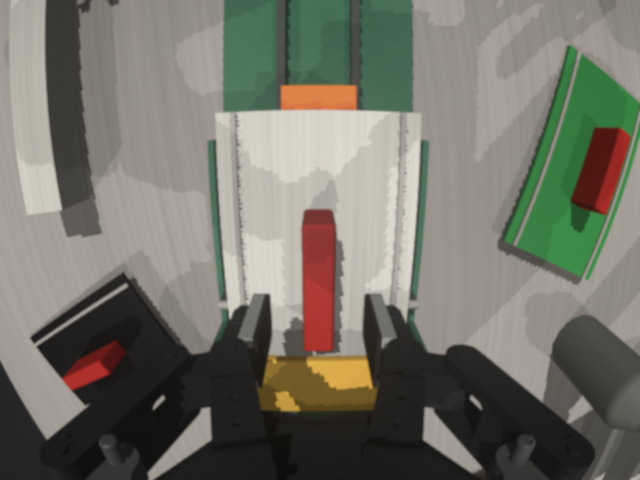

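View pics/s6.png

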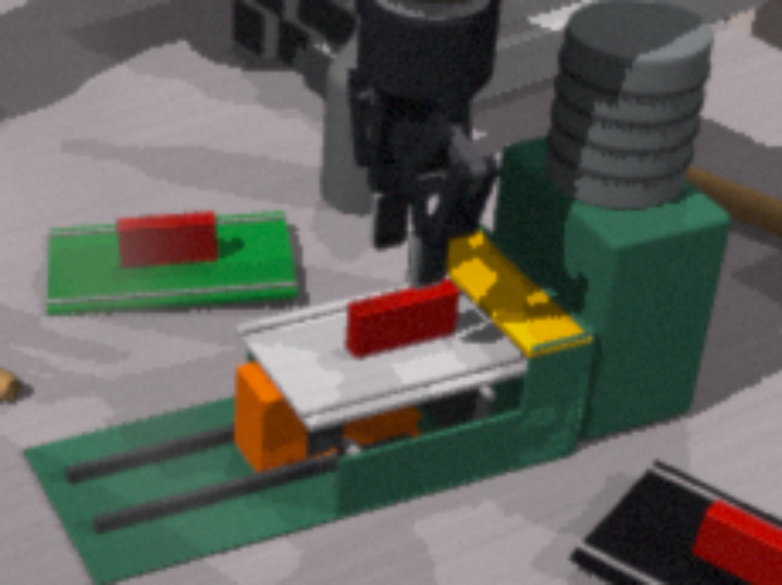

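Emit:
move_arm --deltas "0.2 -0.1 0 0.3 0 25 40; 0.2 -0.1 0 0.3 0 42 40; 0.2 -0.1 0 0.3 0 50 40; 0.2 -0.1 0 0.3 0 50 40; 0.2 -0.1 0 0.3 0 50 40"

```text
time: 10.05
ee_pos: [561.0, 185.2, 77.6]
tool_rot: [-2.062, 2.363, -0.003]
force: [-0.4, 0.3, 0.0]
finger_gap: 40.2
```

Run:
```python
from h import *
np.set_printoptions(precision=2,suppress=True)
s=observe();print(tobed(s['ee_pos']),s['force'])
cv2.imwrite('pics/w7.png',grab_frame('wrist'))
```

```text
[-26.59   0.14  77.62] [-0.38  0.3   0.  ]
```

View pics/w7.png

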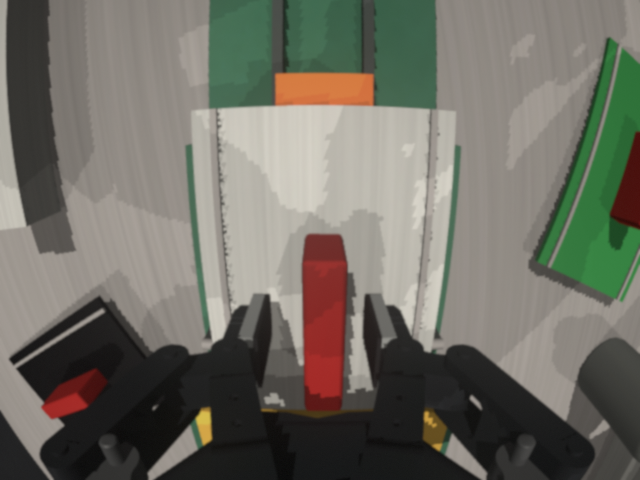

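Emit:
move_arm --deltas "0 0 0 0 2.5 2 40; 0 0 0 0 2.5 4 40; 0 0 0 0 2.5 4 40; 0 0 0 0 2.5 4 40"

```text
time: 10.43
ee_pos: [558.9, 185.7, 74.4]
tool_rot: [-2.061, 2.362, -0.004]
force: [-0.0, -0.5, -0.2]
finger_gap: 40.3
```

Run:
```python
from h import *
np.set_printoptions(precision=2,suppress=True)
s=observe();print(tobed(s['ee_pos']),s['force'])
```

```text
[-26.37   2.25  74.4 ] [-0.02 -0.49 -0.2 ]
```

Close on the handle.

Emit:
move_arm --deltas "0 0 0 0 0 0 25; 0 0 0 0 0 0 10; 0 0 0 0 0 0 5; 0 0 0 0 0 0 0; 0 0 0 0 0 0 0; 0 0 0 0 0 0 0; 0 0 0 0 0 0 0"

```text
time: 11.02
ee_pos: [559.1, 185.8, 74.8]
tool_rot: [-2.061, 2.361, -0.005]
force: [0.3, 0.1, 5.6]
finger_gap: 15.1
```

Run:
```python
from h import *
np.set_printoptions(precision=2,suppress=True)
s=observe();print(tobed(s['ee_pos']),s['force'],s['finger_gap'],s['moment'])
cv2.imwrite('pics/w8.png',grab_frame('wrist'))
```

```text
[-26.21   2.07  74.8 ] [0.25 0.13 5.61] 15.051019147733701 [0.08 0.29 0.02]
```

View pics/w8.png

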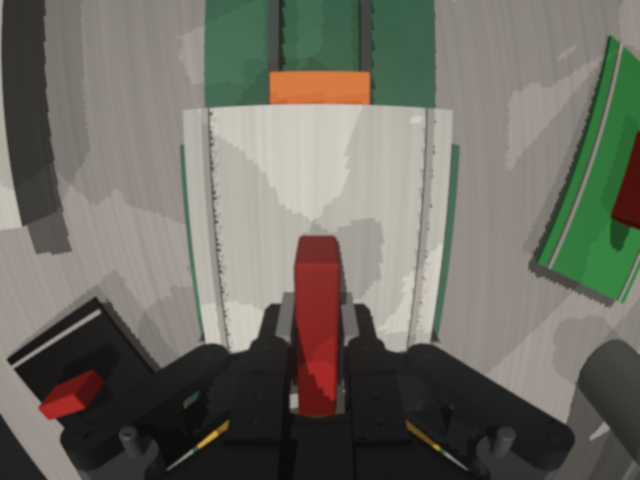

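Emit:
move_arm --deltas "0 0 0 0 0 -3 0; 0 0 0 0 0 -6 0; 0 0 0 0 0 -9 0; 0 0 0 0 0 -12.5 0; 0 0 0 0 0 -12.5 0; 0 0 0 0 0 -12.5 0"

```text
time: 11.57
ee_pos: [559.1, 185.8, 87.4]
tool_rot: [-2.061, 2.361, -0.005]
force: [0.6, -1.0, -4.3]
finger_gap: 14.8
```

Run:
```python
from h import *
np.set_printoptions(precision=2,suppress=True)
s=observe();print(tobed(s['ee_pos']),s['force'],s['finger_gap'],s['moment'])
x,y,w,h=(340,150,160,120);cv2.imwrite('pics/s9.png',cv2.resize(grab_frame('scene')[y:y+h,x:x+w],None,fx=5,fy=5))
```

```text
[-26.26   2.09  87.36] [ 0.64 -1.04 -4.34] 14.765431341229078 [ 0.04 -0.02 -0.02]
```

View pics/s9.png

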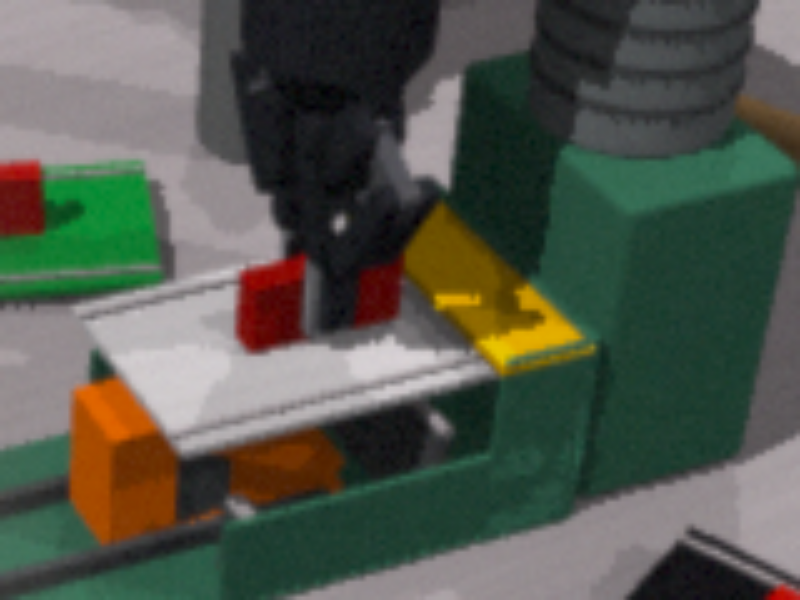

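Emit:
move_arm --deltas "0 0 0 4 0 0 0; 0 0 0 9 0 0 0; 0 0 0 15 0 0 0; 0 0 0 20 0 0 0; 0 0 0 20 0 0 0"

```text
time: 12.03
ee_pos: [556.1, 164.7, 87.1]
tool_rot: [-2.06, 2.363, -0.005]
force: [0.0, -0.3, -4.1]
finger_gap: 15.0
```

Run:
```python
from h import *
np.set_printoptions(precision=2,suppress=True)
s=observe();print(tobed(s['ee_pos']),s['force'],s['finger_gap'],s['moment'])
x,y,w,h=(340,150,160,120);cv2.imwrite('pics/s10.png',cv2.resize(grab_frame('scene')[y:y+h,x:x+w],None,fx=5,fy=5))
```

```text
[-47.54   2.17  87.11] [ 0.03 -0.31 -4.13] 14.951402859383785 [ 0.05  0.01 -0.02]
```

View pics/s10.png

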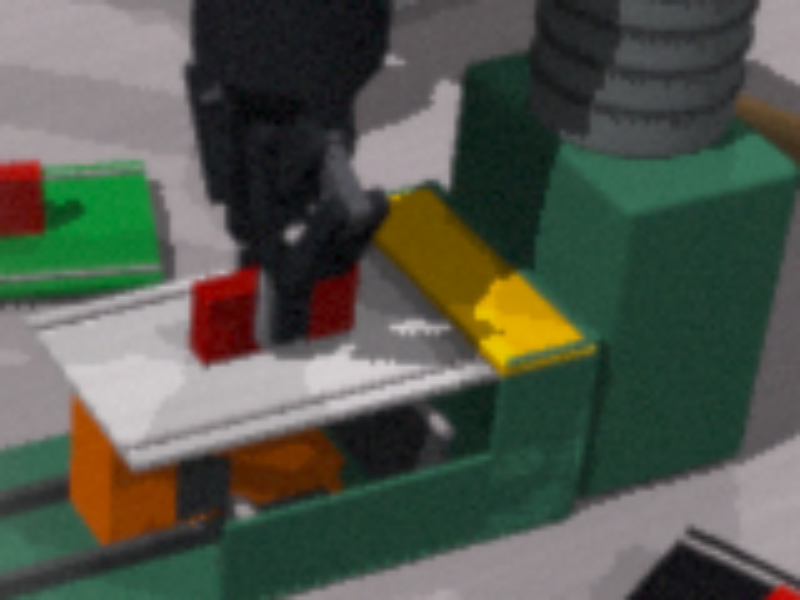

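Emit:
move_arm --deltas "0 0 0 8 0 0 0; 0 0 0 18 0 0 0; 0 0 0 28 0 0 0; 0 0 0 38 0 0 0; 0 0 0 48 0 0 0; 0 0 0 60 0 0 0; 0 0 0 72 0 0 0; 0 0 0 82 0 -15 0; 0 0 0 92 0 -35 0; 0 0 0 105 0 -50 0; 0 0 0 110 0 -50 0; 0 0 0 110 0 -50 0"

```text
time: 13.08
ee_pos: [541.2, 54.7, 137.2]
tool_rot: [-2.057, 2.363, -0.006]
force: [1.3, -0.5, -4.5]
finger_gap: 15.1
```

Run:
```python
from h import *
np.set_printoptions(precision=2,suppress=True)
s=observe();print(tobed(s['ee_pos']),s['force'],s['finger_gap'],s['moment'])
cv2.imwrite('pics/s11.png',grab_frame('scene'));cv2.imwrite('pics/w11.png',grab_frame('wrist'))
t=np.array([502,-271,0.]);print(delta(t+[0,0,137],Rdown(82.9-180)),delta(t+[0,0,60],Rdown(82.9-180)))
```

```text
[-158.53    2.    137.23] [ 1.33 -0.46 -4.47] 15.085837844094025 [ 0.01  0.01 -0.03]
[ -0.3   0.2  -0.8 329.1  -6.6  -2.5] [ -0.3   0.2  -0.8 329.3  -6.1  74.5]
```

View pics/s11.png

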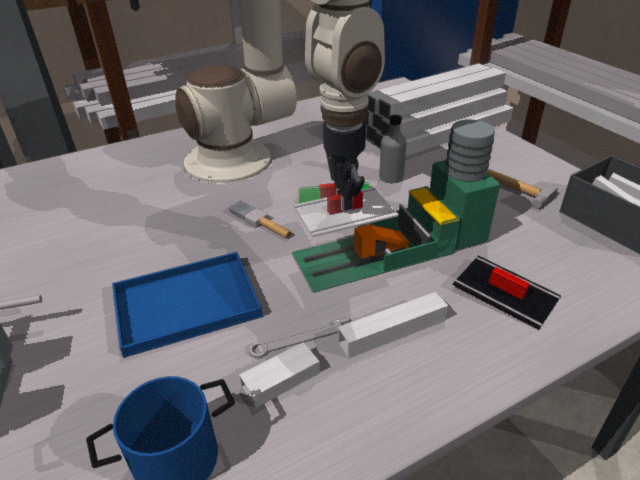

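View pics/w11.png

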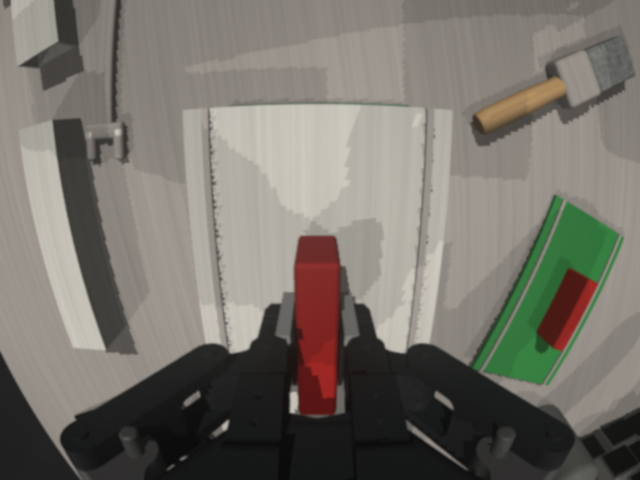

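Emit:
move_arm --deltas "-0.3 0.2 -0.8 35 -1 0 0; -0.3 0.2 -0.8 70 -2 0 0; -0.3 0.2 -0.8 105 -2 0 0; -0.3 0.2 -0.8 140 -3 0 0; -0.3 0.2 -0.8 175 -4 0 0; -0.3 0.2 -0.8 210 -5 0 0; -0.3 0.2 -0.8 245 -6 0 0; -0.3 0.2 -0.8 280 -6 0 0; -0.3 0.2 -0.8 310 -6 0 0; -0.3 0.2 -0.8 329 -6 0 0; -0.3 0.2 -0.8 329 -6 10 0; -0.3 0.2 -0.8 329 -6 30 0; -0.3 0.2 -0.8 329 -6 55 0; -0.3 0.2 -0.8 329 -6 74 0; -0.3 0.2 -0.8 329 -6 74 0; -0.3 0.2 -0.8 329 -6 74 0"

```text
time: 14.52
ee_pos: [501.1, -269.2, 58.7]
tool_rot: [2.081, -2.352, -0.005]
force: [0.1, 0.0, -3.3]
finger_gap: 15.2
```

Run:
```python
from h import *
np.set_printoptions(precision=2,suppress=True)
s=observe();print(s['ee_pos'],s['force'],s['finger_gap'],s['moment'])
cv2.imwrite('pics/s12.png',cv2.resize(grab_frame('scene')[180:360,80:320],None,fx=3.3,fy=3.3));cv2.imwrite('pics/w12.png',grab_frame('wrist'))
t=np.array([502,-271,0.]);print(delta(t+[0,0,30],Rdown(82.9-180)))
```

```text
[ 501.09 -269.23   58.74] [ 0.08  0.05 -3.27] 15.235838926579536 [-0.02 -0.01  0.03]
[-0.1 -0.   0.1  0.8  0.4 31.4]
```

View pics/s12.png

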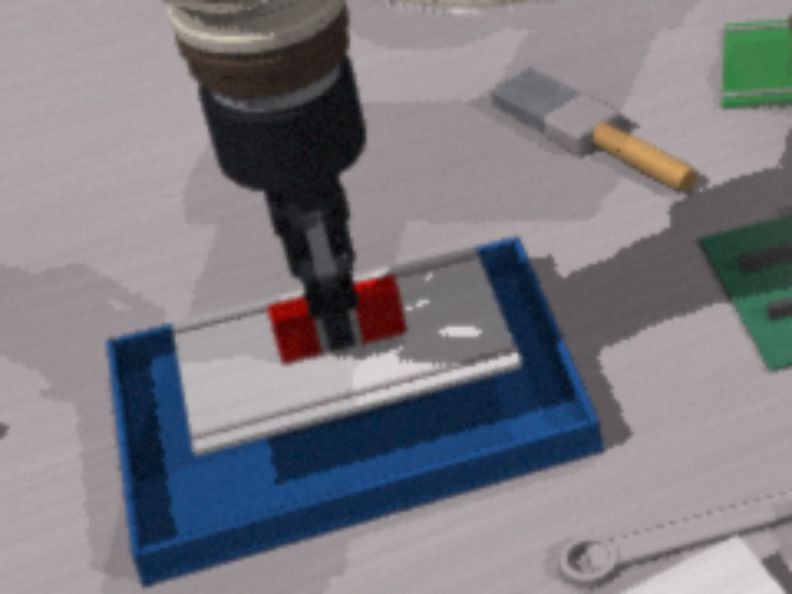

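View pics/w12.png

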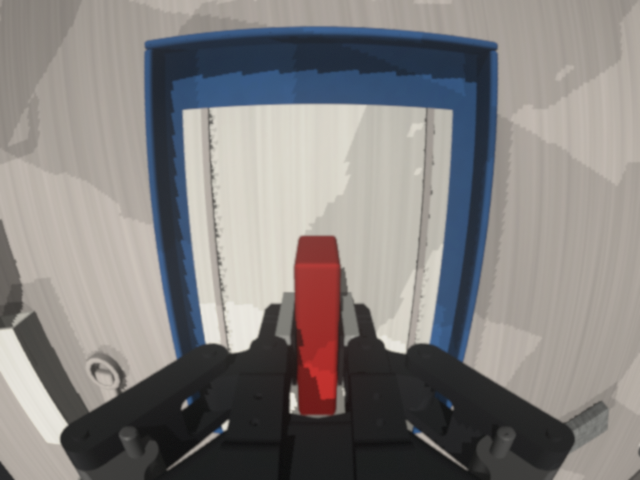

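Emit:
move_arm --deltas "0 0 0 0.8 0.4 10 0; 0 -1.5 0 0.8 0.4 18 0; 0 -3 0 0.8 0.4 25 0; 0 -3.6 0 0.8 0.4 32 0; 0 -3.6 0 0.8 0.4 32 0; 0 -3.6 0 0.8 0.4 32 0"

```text
time: 15.12
ee_pos: [501.5, -271.3, 28.6]
tool_rot: [-2.048, 2.318, 0.065]
force: [-0.5, 0.1, -3.6]
finger_gap: 14.9
```

Run:
```python
from h import *
np.set_printoptions(precision=2,suppress=True)
s=observe();print(s['ee_pos'],s['force'],s['finger_gap'],s['moment'],R.from_rotvec(s['tool_rot']).as_matrix()[2])
```

```text
[ 501.51 -271.29   28.56] [-0.49  0.13 -3.63] 14.87474201276674 [-0.14  0.03  0.03] [-0.06  0.   -1.  ]
```

Emit:
move_arm --deltas "0 0 0 0 0 2.5 0; 0 0 0 0 0 5 0; 0 0 0 0 0 6.5 0; 0 0 0 0 0 6.5 0"

```text
time: 15.45
ee_pos: [501.5, -270.7, 21.8]
tool_rot: [-2.049, 2.318, 0.065]
force: [0.3, 0.3, -4.5]
finger_gap: 14.6
```

Emit:
move_arm --deltas "0 0 0 0 0 1 0; 0 0 0 0 0 1.5 0; 0 0 0 0 0 1.5 0"

```text
time: 15.7
ee_pos: [501.6, -270.5, 20.6]
tool_rot: [-2.049, 2.318, 0.065]
force: [-1.2, 0.1, -3.3]
finger_gap: 15.0
```

Emit:
move_arm --deltas "0 0 0 0 0 1 0; 0 0 0 0 0 1 0; 0 0 0 0 0 1 0"

```text
time: 15.95
ee_pos: [501.6, -270.7, 20.3]
tool_rot: [-2.049, 2.318, 0.064]
force: [-3.9, -0.2, 4.6]
finger_gap: 14.8
```

Emit:
move_arm --deltas "0 0 0 0 0 0.8 0; 0 0 0 0 0 0.8 0; 0 0 0 0 0 0.8 0"

```text
time: 16.2
ee_pos: [501.6, -270.7, 20.2]
tool_rot: [-2.049, 2.318, 0.063]
force: [-4.1, 0.3, 6.2]
finger_gap: 14.9
```

Emit:
move_arm --deltas "0 0 0 0 0 -0.5 20; 0 0 0 0 0 -0.5 30; 0 0 0 0 0 -0.5 40; 0 0 0 0 0 -0.5 40; 0 0 0 0 0 -0.5 40; 0 0 0 0 0 -0.5 40"

```text
time: 16.7
ee_pos: [501.7, -270.7, 20.6]
tool_rot: [-2.049, 2.318, 0.063]
force: [0.8, 0.3, 0.5]
finger_gap: 40.1
```

Run:
```python
from h import *
s=observe();print(s['ee_pos'],s['force'],s['finger_gap'])
cv2.imwrite('pics/w13.png',grab_frame('wrist'))
```

```text
[ 501.6612559  -270.69499158   20.63323076] [0.84906162 0.25736416 0.54333892] 40.07508728275126
```

View pics/w13.png

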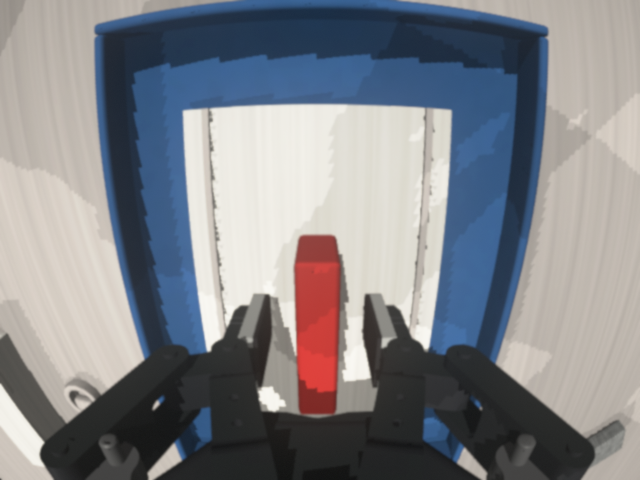

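Fingers are clear of the handle; retract.

Emit:
move_arm --deltas "0 0 0 0 0 -15 40; 0 0 0 0 0 -40 40; 0 0 0 0 0 -75 40; 0 0 0 0 0 -110 40; 0 0 0 40 0 -150 40; 0 0 0 80 0 -180 40; 0 0 0 120 0 -200 40; 0 0 0 150 60 -200 40; 0 0 0 150 100 -200 40; 0 0 0 150 130 -200 40; 0 0 0 150 130 -200 40"

```text
time: 17.67
ee_pos: [349.0, -416.4, 211.1]
tool_rot: [-2.046, 2.321, 0.064]
force: [-1.6, -0.1, 0.1]
finger_gap: 40.5
```

Run:
```python
from h import *
s=observe();print(s['ee_pos'],s['force'])
cv2.imwrite('pics/s14.png',grab_frame('scene'));cv2.imwrite('pics/t14.png',grab_frame('top'))
```

```text
[ 348.99613198 -416.43468128  211.06722255] [-1.60503687 -0.14683929  0.13266888]
```

View pics/s14.png

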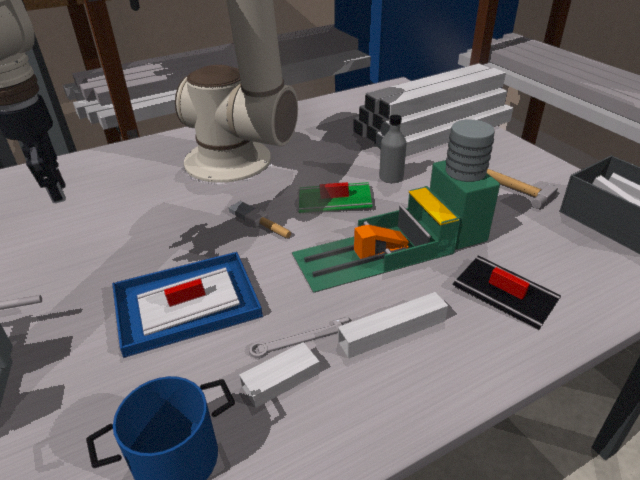

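View pics/t14.png

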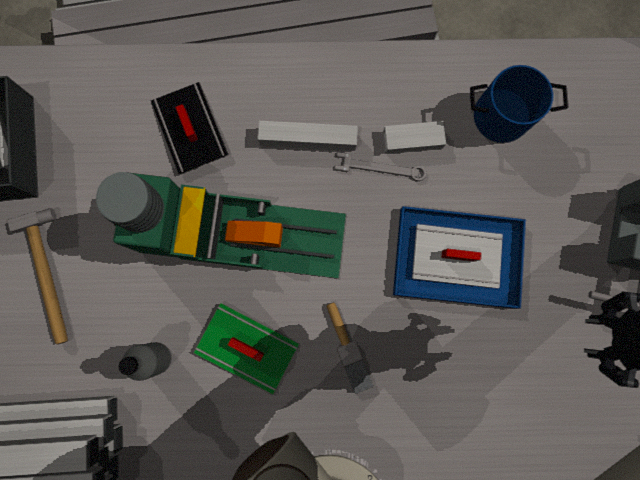

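Run:
```python
from h import *
im=cv2.imread('pics/t14.png');c=[c for a,c in blobs(im,'orange')][0];r=c[c[:,0,0].argmax(),0];print('wedge end px',r,cv2.minAreaRect(c),tobed(plane('top',(282.5,236),65)))
s=observe();print(s['dq'].round(3));job_done()
```

```text
wedge end px [282 232] ((253.69691467285156, 231.94821166992188), (56.495445251464844, 22.79132652282715), 3.6913859844207764) [-134.13561112    5.28282275   65.        ]
[ 0.05   0.042  0.033 -0.02   0.014  0.038]
the job is handed in; nothing more can be done
```

The cover is out of the saw bed and lying in the blue tray, and the job is handed in at about 18 s of the 64 s allowed. No verdict is reported on hand-in.

- **Wedge:** I pushed it with the closed fingers until the tool stopped moving and the force rose to about 21 N. The cover was then level.
- **Cover:** I gripped the red handle (15 mm opening) and lifted it 12.6 mm. I then drew it back from under the hood; the side force stayed under about 1.5 N at the checks. I lowered it into the tray, tilted 3.6° so it would sit on its lip, until it touched down at about 6 N, then let go and backed away.

**Last checks:** the scene and top pictures show the cover inside the tray, clear of all four walls. The wedge's pushed end is at the same pixel column as just after the push. The tubes, spanner, bottle and both look-alikes appear unmoved. The tool is clear of everything. Its force read 1.6 N with the joints still drifting slightly, up to 0.05 rad/s.

**What disagreed:**
- Early on, the last joint ran up to its 3.14 rad limit and was held there, so I turned the tool the other way.
- I first took the bed's base to end at x = −165 mm. The hood showed it ends at about −250 mm, and I corrected that before moving.
- The side position of the handle differed by 2–3 mm between the top and wrist views. I followed the wrist view.

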